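Start the extraction and raise the cabinet sash to its mark

TASK

Get the small extraction cabinet ready for gluing: first push the fan paddle on the grey switch box all the way over, away from the side it leans to, then push the cabinet's sliding front window up with the fingertips from beneath its lip until the pointed tab on the window is level with the black marker clip on the right-hand post. Push only, do not pinch or grip anything; leave the paddle over, the window standing at the mark, the marker clip where it is set and the loose things round about undisturbed, and finish with the hand clear.

Things in the scene. Friction and masses are not known exactly. Their poses are not given: they have to be found in the camera images.
- cabinet: White extraction cabinet, fixed, 260 deep (x) x 320 wide (y) x 490 mm high. Origin: centre of its underside; its -x is the front, toward the robot, +y its left side seen from the robot. Front posts 30 mm square at y = +-135 mm; sill, guides and base reach at most 132 mm ahead of the origin. Before the sill and under the lip there is free space down to the table.
- sash (a joint): Height of the sliding window in m: 0 = fully down, 0.18 = top stop. It is counterweighted: it needs about 4 to 6 N to move slowly and stays wherever it is left. Starts at 0 to 0.02.
- lip_nose (a point): Middle of the axis of the round bar (radius 8 mm, 204 mm long, along the cabinet's y) at the front edge of the window's lip, 40 mm ahead of the window's face, 164 mm ahead of the cabinet's origin; 96 mm above the table with the window down. A level ledge joins the bar to the window. Push up beneath bar or ledge; pressing the ledge's top at the same time counts as pinching.
- sash_pointer (a point): Point of the small aluminium tab at the right end of the lip, on the window; it moves with the window and points to the right post.
- mark (a point): Point of the black marker clip (12 x 24 mm) on the front of the right post; it points inward to the window. Stiff, set at a new height each time: 0.08 to 0.15 m above the height of the tab of the closed window. The window is at the mark when this point and sash_pointer are at the same height.
- fan_paddle (a joint): Angle of the fan paddle in rad: 0 = off, leaning 0.5 rad from upright toward the switch box's own -x; 1.0 = fully over, leaning 0.5 rad toward its +x. Starts at 0 to 0.1. Stiff, about 2 N at its tip; stays where it is left.
- fan_switch: Grey switch box with rubber foot, fixed to the table, 95 (x) x 120 (y) x 48 mm high. Origin: centre of its underside; -x is its front, turned roughly toward the robot. The paddle's hinge runs along its y, 56 mm above the table, over the origin. It stands to the left or to the right in front of the cabinet.
- paddle_tip (a point): On the front face of the black paddle, in the middle of its width, 60 mm from the hinge axis (the paddle ends at 67 mm). The paddle is a flat plate 60 mm wide and 12 mm thick. Pressing the front and the rear of the plate at the same time counts as pinching.
- jar: Loose white jar with blue lid, 98 mm across, 88 mm high; bystander. Origin: centre of the underside. It stands on the side of the cabinet where the switch box does not.
- spool: Loose spool of pale thread, 34 mm across, 45 mm high; bystander. Origin: centre of the underside.
- tin: Loose flat black tin, 58 mm across, 22 mm high; bystander. Origin: centre of the underside.
- cap_a: Loose blue cap, 30 mm across, 12 mm high; bystander. Origin: centre of the underside.
- pads: Loose stack of round white pads, 58 mm across, 26 mm high; bystander. Origin: centre of the underside.
Mind the look-alikes: they are no part of the job. There is more than one size of the fan_switch; the one meant has the size given above.

How it is judged:
By the outcome, as a careful person would: the job done as asked, in the order asked, and still so for the second after the job is handed in, with the robot touching nothing.
It also fails if it takes over 58 s, if anything falls off the work surface, if the arm or the gripper's body presses on something with over 40 N, if the wrist force passes 120 N, or if a joint passes its speed limit or range.

ROBOT

A 6-joint arm with a two-finger parallel gripper is mounted at the origin on a cart in front of the work surface, level with it; the furniture and walls round the work are solid. World frame = base frame: x ahead of the robot, y to its left, z up, the work surface at z = 0. Lengths are in m, angles in rad, forces in N, time in s.
With the tool pointing down it reaches from about 0.3 to 0.85 m from the base axis. Payload 5.4 kg.
Tool frame: the origin (TCP) lies at the very end of the fingers, on their centre line; the grasp point (between the pads) lies 19 mm behind it; z points along the fingers, y is the line along which they close (so a half turn about z gives the same grasp; the last joint's range is limited). The gripper opens to 85 mm and grips with 20 to 120 N. Pads are 22 mm wide; open, the fingers measure 114 mm over their backs; the gripper's body (76 mm by 85 mm) begins 54 mm behind the grasp point. The pads swing forward as they close: fully open they stand 13 mm farther back than shut.
Start: joints at [0.968, 0.158, 1.597, -0, 1.386, -0.21], TCP at [0.22, 0.531, 0.231] pointing down, gripper open.
Joint ranges: [-2.91, 2.91], [-0.94, 2.29], [0.18, 2.7], [-1.29, 4.43], [0.17, 2.64], [-3, 3]. Speed limits (rad/s): [2.57, 2.57, 3.14, 3.14, 3.14, 3.14].

INTERFACE

Orientations are given as a unit quaternion [x, y, z, w].
In Python, from cell import r, cams gives the robot as it stands.
- The arm moves only by the tool apply_moves, never from a script. Its argument "rows" is a list that holds one entry, the list of rows, each a list of 7 numbers: the gripper's target within -1 to 1 (shut at 1, half-way at 0, fully open at -1), then the shift along the tool's x, y, z normalised to -1 to 1, where 1 is 150 mm, then the turn, a rotation vector about the tool's x, y, z normalised to -1 to 1, where 1 is 0.5 rad. In form: [[[gripper, dx, dy, dz, ax, ay, az], ...]]. A call has 1 to 20 rows; each row is the pose to reach, as a shift and turn from the pose commanded when the call began, along the tool's axes at that moment; what a row does not reach only later rows make up. A row lasts 1/8 s, in which the tool goes at most 62.5 mm and 10.7 degrees, less where a joint would pass 70% of its speed; a pose out of reach is approached as far as the arm can. A call with a number of a shift or a turn outside -1 to 1 is refused whole. A call with a gripper value outside its range is refused whole. The fingers move at their own pace and stop on an object; the grip force is fixed at half the most. Time passes only in rows, so rows that repeat a pose let the fingers close. It gives the time, the measured TCP pose, the force, the opening and the grip force at its end, in the units of the state.
- r.get_state(): the state, without advancing time (a new reading comes with each control period).
- cams.read_camera(name): name is "scene" or "side" or "wrist"; returns a dict with "pixels" (384x512x3 uint8, blue, green, red), "vertical_fov" (degrees; the focal length in pixels is half the picture's height over the tangent of half this angle, whatever the lens; pixels are square), "cx", "cy" (the principal point, pixels), "view" (4x4, takes a point from world to camera coordinates). Camera axes: x right, y up, looking along -z (the intrinsics and any distortion apply to the point x, -y, -z); pixel columns grow to the right and rows downward; lengths in m; the calibration is good to about 2 mm. A picture is of the moment at which its call begins. There is no depth.
- r.hand_in(): hands the job in; it is judged then, once.
Trained networks look in a picture, given as the dict that the camera call returned (one of the last four; its "shot" number tells which), for a name from the list of things; names that differ only in an ending like _2 or _b are one class to them, and where a whole thing is asked for, a point or a joint stands for the part that bears it (a point fixed in the world has none). Each returns a list of dicts, best first, with "p" (0 to 1); they miss things now and then, are a little off and sometimes report something else, mostly with a low value. They report only what shows in the picture. A call takes as long as a camera call. They do not tell look-alikes from the thing itself.
- cams.search_frame(picture, name): "position" ([x, y, z] in m, in world coordinates, good to about 4 mm: the middle of the surface that is visible of it).
- cams.place_of(picture, name): "position" ([x, y, z] in m, in world coordinates, good to about 4 mm: a listed point, or the origin of a listed thing).
The state is a dict: "t": time; "joint_pos": joint angles; "joint_vel": joint speeds; "joint_efforts": joint torques, N m; "ee_pos": TCP position; "orientation": TCP orientation; "contact_force": force on the tool from outside, world axes, zero at the start; "ft_torque": the same for the moment, N m; "finger_gap": finger opening in m; "finger_force": force on a finger pad.
Only numpy, scipy, OpenCV 4.12 (cv2) and the standard library are available. Lean on these libraries where they do the work, as an engineer would, in place of code of your own. Each camera call takes 0.05 s, during which the arm holds its last target. There are 200 camera calls.

## Working session

There is one attempt and no reset: what is moved stays moved. The work goes in short steps, Python scripts to look and compute and a tool call to move; the robot and the scene stay as the last step left them, time stands still between calls to the robot, and variables do not carry over. Pictures are saved under pics/ and viewed, at most 10 in all, crops included, and the job is handed in when it is done.

Besides the shell and the picture viewer there is one more tool, called after "Call:" in YAML: its name, and indented under it one key for each argument. apply_moves: Moves the arm, as the interface text tells. Scaled input: -1 to 1 covers 150 mm each way for a shift and 0.5 rad each way for a turn. Its arguments: {"type":"object","properties":{"rows":{"type":"array","items":{"type":"array","items":{"type":"array","items":{"type":"number"}}}}},"required":["rows"]}

```bash
mkdir -p pics; ls; python3 - <<'E'
from cell import r,cams
import cv2,numpy as np
np.set_printoptions(precision=4,suppress=True)
s=r.get_state();print({k:s[k] for k in('t','ee_pos','orientation','contact_force','finger_gap')})
ims=[]
for c in('scene','side'):
    p=cams.read_camera(c);ims.append(p['pixels']);print(c,p['vertical_fov'],p['cx'],p['cy'],[k for k in p])
    V=np.array(p['view']);print('campos',-V[:3,:3].T@V[:3,3])
    for n in('cabinet','lip_nose','sash_pointer','mark','fan_switch','paddle_tip','jar','spool','tin','cap_a','pads'):
        print(n,[(np.round(d['position'],3).tolist(),round(d['p'],2)) for d in cams.place_of(p,n)][:3])
    cv2.imwrite(f'pics/{c}0.png',p['pixels'])
E
```

```text
pics
{'t': 0.0, 'ee_pos': array([0.2198, 0.5307, 0.2303]), 'orientation': array([ 0.1951,  0.9808, -0.0009, -0.0004]), 'contact_force': array([-0.6441,  0.6696, -0.1973]), 'finger_gap': 0.08546935525081213}
scene 43.71219511685857 252.88014889913038 192.3973709946203 ['pixels', 'vertical_fov', 'cx', 'cy', 'view', 'shot']
campos [-0.1377 -0.9037  0.6227]
cabinet [([0.762, -0.026, -0.0], 0.59)]
lip_nose []
sash_pointer [([0.627, -0.164, 0.111], 0.96)]
mark [([0.634, -0.165, 0.231], 0.39), ([0.348, 0.235, 0.002], 0.32)]
fan_switch [([0.46, 0.301, 0.004], 0.87), ([0.68, 0.304, -0.004], 0.81)]
paddle_tip [([0.433, 0.308, 0.104], 0.61), ([0.632, 0.316, 0.15], 0.51)]
jar [([0.47, -0.325, 0.0], 0.78)]
spool [([0.407, 0.142, -0.004], 0.62)]
tin [([0.398, -0.002, 0.003], 0.71)]
cap_a [([0.426, -0.12, -0.005], 0.63)]
pads [([0.344, 0.234, 0.003], 0.78)]
side 57.01529045918426 253.36214132442134 188.44428678222013 ['pixels', 'vertical_fov', 'cx', 'cy', 'view', 'shot']
campos [ 0.4131 -0.8526  0.5312]
cabinet [([0.763, -0.026, -0.003], 0.69)]
lip_nose [([0.599, -0.037, 0.112], 0.82)]
sash_pointer [([0.629, -0.165, 0.107], 0.81)]
mark [([0.633, -0.168, 0.229], 0.61)]
fan_switch [([0.466, 0.298, 0.003], 0.86), ([0.679, 0.302, 0.001], 0.81)]
paddle_tip [([0.63, 0.318, 0.148], 0.77), ([0.433, 0.309, 0.106], 0.47)]
jar [([0.471, -0.325, 0.0], 0.57)]
spool [([0.406, 0.143, 0.002], 0.67), ([0.43, 0.31, 0.105], 0.59)]
tin [([0.397, -0.002, -0.0], 0.74)]
cap_a [([0.428, -0.119, -0.001], 0.51), ([0.765, -0.026, 0.001], 0.16)]
pads [([0.341, 0.232, 0.003], 0.78)]
```

View pics/scene0.png

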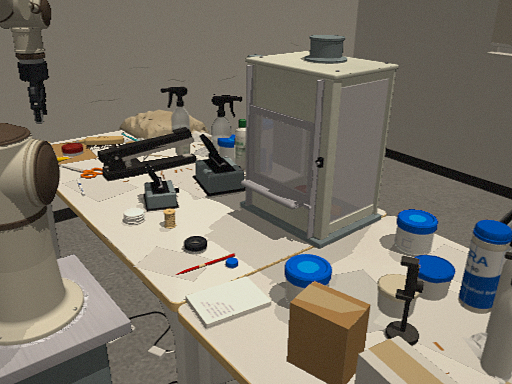

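View pics/side0.png

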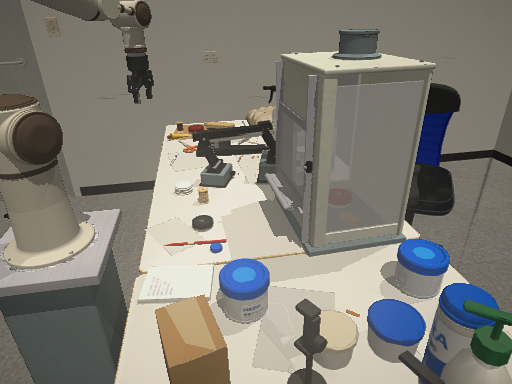

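The scene shows two grey switch boxes: a small one near (160,195) and a bigger one near (218,175). The cabinet is to the right, the lip bar runs (245,185)-(295,205), and the marker clip is at (319,162). I'll zoom in on the switches and the dark thing near them.

```bash
cat > h.py <<'E'
import numpy as np,cv2
def proj(p,X):
    V=np.array(p['view']);c=(V[:3,:3]@np.atleast_2d(X).T).T+V[:3,3]
    f=p['pixels'].shape[0]/2/np.tan(np.radians(p['vertical_fov']/2))
    return np.c_[p['cx']+f*c[:,0]/-c[:,2],p['cy']-f*c[:,1]/-c[:,2]]
def ray(p,uv):
    V=np.array(p['view']);f=p['pixels'].shape[0]/2/np.tan(np.radians(p['vertical_fov']/2))
    d=V[:3,:3].T@np.array([(uv[0]-p['cx'])/f,-(uv[1]-p['cy'])/f,-1]);return -V[:3,:3].T@V[:3,3],d
def box(p,o,yaw,sx,sy,h,im,s,off,col):
    c,n=np.cos(yaw),np.sin(yaw);R=np.array([[c,-n],[n,c]])
    for z in(0,h):
        q=[np.r_[o+R@np.array([a*sx/2,b*sy/2]),z] for a,b in((-1,-1),(1,-1),(1,1),(-1,1))]
        cv2.polylines(im,[np.int32((proj(p,q)-off)*s)],True,col,1)
E
python3 - <<'E'
from cell import cams
from h import *
out=[]
for c,(x0,y0) in(('scene',(90,80)),('side',(160,100))):
    p=cams.read_camera(c);im=cv2.resize(p['pixels'][y0:y0+140,x0:x0+180],None,fx=4,fy=4,interpolation=cv2.INTER_CUBIC)[:,:]
    b=im.copy()
    for o in((.463,.300),(.680,.303)):box(p,np.array(o),0,.095,.12,.048,b,4,np.array([x0,y0]),(0,0,255))
    cv2.imwrite(f'pics/crop_{c}.png',b)
E
```

```text
(no output)
```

View pics/crop_scene.png

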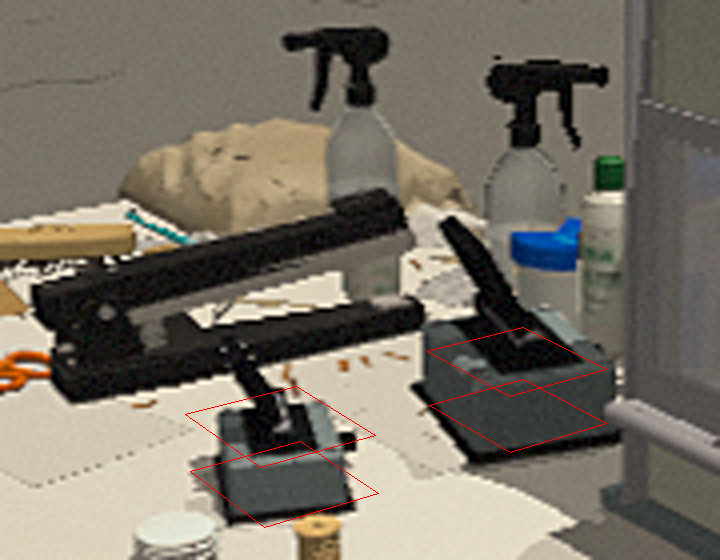

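View pics/crop_side.png

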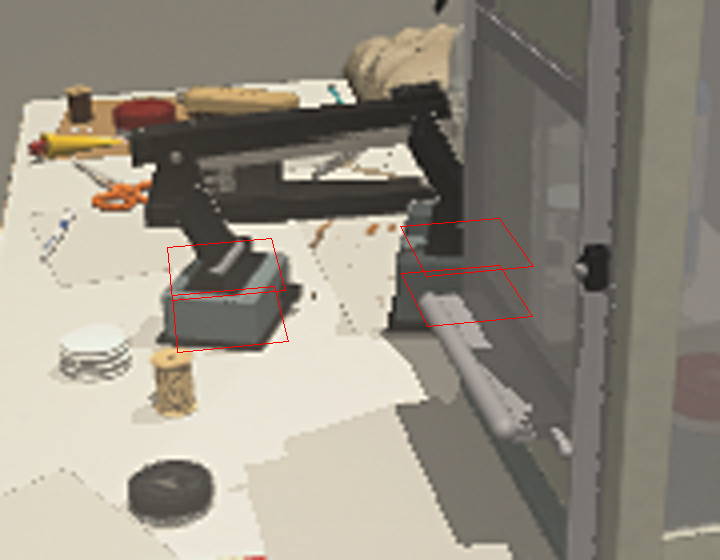

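The crops show the nearer small switch in both views. Its paddle leans toward the robot, and the farther box is visibly larger than the 95x120 overlay. The clip is at crop (595,268) in the side view. Next I get the small box's foot corners by rays to the table, to check its size and yaw.

```bash
python3 - <<'E'
from cell import cams,r
from h import *
np.set_printoptions(precision=3,suppress=True)
def foot(p,uv):
    o,d=ray(p,uv);return (o-d*o[2]/d[2])[:2]
pts={'scene':((90,80),[(225,522),(355,508),(190,458)]),'side':((160,100),[(163,342),(265,348),(300,287)])}
for c,(o,L) in pts.items():
    p=cams.read_camera(c)
    P=[foot(p,np.array(o)+np.array(q)/4) for q in L];print(c,*P,[np.linalg.norm(P[0]-P[1]),np.linalg.norm(P[2]-P[1] if c=='side' else P[2]-P[0])],np.degrees(np.arctan2(*(P[1]-P[0])[::-1])))
    for n in('lip_nose','fan_switch','paddle_tip','sash_pointer','mark'):
        print(n,[(np.round(d['position'],4).tolist(),round(d['p'],2)) for d in cams.search_frame(p,n)][:3])
    x0,y0=(90,80) if c=='scene' else (160,100)
print(r.get_state()['t'])
E
```

```text
scene [0.397 0.266] [0.484 0.229] [0.426 0.384] [np.float64(0.09444256076520899), np.float64(0.12197505779076522)] -22.622438991645847
lip_nose [([0.6375, -0.041, 0.2057], 0.83), ([0.3946, -0.0125, 0.0221], 0.18)]
fan_switch [([0.6476, 0.2528, 0.0549], 0.94), ([0.4395, 0.2642, 0.0454], 0.82), ([0.4382, 0.2828, 0.0917], 0.44)]
paddle_tip [([0.6412, 0.2789, 0.1281], 0.84), ([0.4398, 0.2822, 0.0874], 0.73), ([0.4523, -0.328, 0.0865], 0.55)]
sash_pointer [([0.6361, -0.0405, 0.2024], 0.71)]
mark [([0.634, -0.1822, 0.2354], 0.51)]
side [0.404 0.263] [0.489 0.232] [0.534 0.354] [np.float64(0.09080188894796806), np.float64(0.12979361290133096)] -19.856887583467962
lip_nose [([0.6377, -0.0402, 0.1878], 0.83), ([0.4497, 0.2902, 0.0854], 0.6)]
fan_switch [([0.6415, 0.264, 0.0659], 0.9), ([0.4548, 0.2664, 0.0487], 0.66), ([0.7413, -0.1606, 0.2682], 0.23)]
paddle_tip [([0.4505, 0.2919, 0.085], 0.68), ([0.6502, 0.2769, 0.1358], 0.5)]
sash_pointer [([0.6366, -0.0436, 0.1837], 0.94), ([0.4538, 0.2912, 0.0861], 0.28)]
mark [([0.4511, 0.2926, 0.0832], 0.37), ([0.3995, -0.0166, 0.0192], 0.17)]
1.9
```

Call:
apply_moves:
  rows:
    - [[1,-0.25,-0.26,0,0,0,0],[1,-0.5,-0.52,0,0,0,0],[1,-0.75,-0.78,0,0,0,0],[1,-0.75,-0.78,0,0,0,0],[1,-0.75,-0.78,0,0,0,0]]

```text
t: 2.52
ee_pos: [0.2793, 0.3804, 0.2316]
orientation: [0.195, 0.981, 0.0, 0.0]
contact_force: [-0.5, -0.2, 0.3]
finger_gap: -0.0
finger_force: 0.0
```

Call:
apply_moves:
  rows:
    - [[1,-0.4,0,0,0,0,0],[1,-0.8,0,0.2,0,0,0],[1,-0.85,0,0.5,0,0,0],[1,-0.85,0,0.8,0,0,0],[1,-0.85,0,0.97,0,0,0],[1,-0.85,0,0.97,0,0,0],[1,-0.85,0,0.97,0,0,0]]

```text
t: 3.4
ee_pos: [0.3978, 0.3325, 0.0871]
orientation: [0.195, 0.981, 0.001, 0.001]
contact_force: [0.1, -0.4, 0.5]
finger_gap: -0.0
finger_force: 0.0
```

```bash
python3 - <<'E'
from cell import cams,r
from h import *
np.set_printoptions(precision=4,suppress=True)
print(r.get_state()['joint_pos'])
out=[]
for c,(x0,y0),(w,h) in(('scene',(120,100),(100,150)),('side',(180,110),(100,150))):
    p=cams.read_camera(c);out.append(cv2.resize(p['pixels'][y0:y0+h,x0:x0+w],None,fx=4,fy=4,interpolation=cv2.INTER_CUBIC))
cv2.imwrite('pics/pre.png',np.hstack(out)[:600])
E
```

```text
[ 0.4628  0.1757  1.8825  0.0001  1.0811 -0.7165]
```

View pics/pre.png

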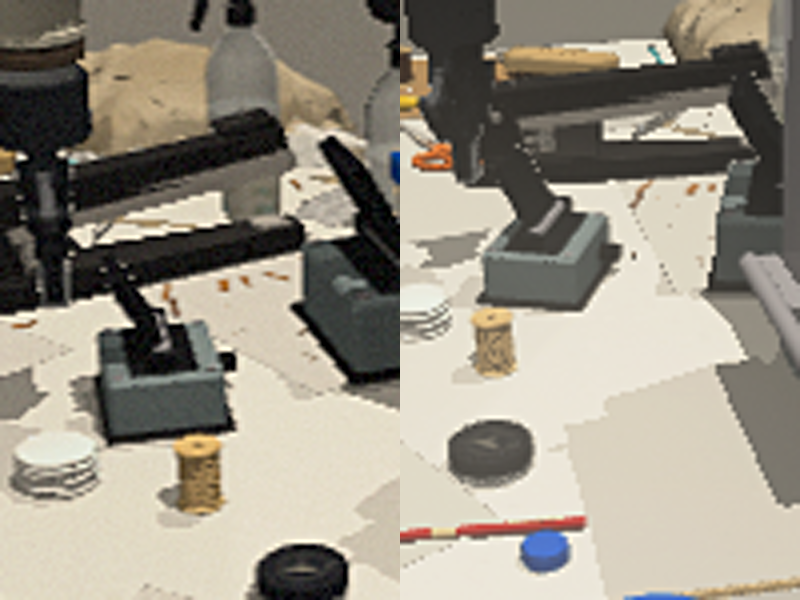

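The closed fingers (crop 50,290 left) stand in front of the small switch's paddle (130,290), which leans toward them. I'll push now.

Call:
apply_moves:
  rows:
    - [[1,-0.12,0,0,0,0,0],[1,-0.2,0,0,0,0,0],[1,-0.26,0,0,0,0,0],[1,-0.32,0,0,0,0,0],[1,-0.38,0,0,0,0,0],[1,-0.43,0,0,0,0,0],[1,-0.47,0,0,0,0,0],[1,-0.47,0,0,0,0,0]]

```text
t: 4.5
ee_pos: [0.4626, 0.3038, 0.0855]
orientation: [0.195, 0.981, -0.0, 0.0]
contact_force: [-0.5, -0.0, -0.6]
finger_gap: 0.0002
finger_force: 0.2
```

Call:
apply_moves:
  rows:
    - [[1,-0.02,0,0,0,0,0],[1,-0.04,0,0,0,0,0],[1,-0.05,0,0,0,0,0],[1,-0.05,0,0,0,0,0]]

```text
t: 5.0
ee_pos: [0.4635, 0.3035, 0.0852]
orientation: [0.195, 0.981, -0.0, -0.006]
contact_force: [-20.4, 8.7, 11.1]
finger_gap: 0.0
finger_force: 12.0
```

The contact force rose to about 22 N against the push, so the paddle is at its stop. I'll back off and rise.

Call:
apply_moves:
  rows:
    - [[1,0.15,0,0,0,0,0],[1,0.4,0,0,0,0,0],[1,0.5,0,-0.3,0,0,0],[1,0.5,0,-0.6,0,0,0],[1,0.5,0,-0.95,0,0,0],[1,0.5,0,-0.95,0,0,0]]

```text
t: 5.75
ee_pos: [0.4028, 0.3315, 0.234]
orientation: [0.195, 0.981, 0.003, 0.005]
contact_force: [0.3, -1.5, -0.4]
finger_gap: -0.0003
finger_force: 0.0
```

```bash
python3 - <<'E'
from cell import cams,r
from h import *
np.set_printoptions(precision=4,suppress=True)
print(r.get_state()['joint_pos'])
out=[]
for c,(x0,y0),(w,h) in(('scene',(140,130),(80,120)),('side',(250,120),(80,120))):
    p=cams.read_camera(c)
    for n in('sash_pointer','mark','lip_nose','paddle_tip'):
        print(n,[(np.round(d['position'],4).tolist(),round(d['p'],2)) for d in cams.place_of(p,n)][:2])
    out.append(cv2.resize(p['pixels'][y0:y0+h,x0:x0+w],None,fx=5,fy=5,interpolation=cv2.INTER_CUBIC))
cv2.imwrite('pics/post.png',np.hstack(out)[:600])
E
```

```text
[ 0.4573  0.0082  1.7515 -0.001   1.3697 -0.7209]
sash_pointer [([0.6285, -0.1659, 0.1081], 0.57)]
mark [([0.6334, -0.1684, 0.2294], 0.63), ([0.4842, 0.2869, 0.1072], 0.53)]
lip_nose [([0.6001, -0.0344, 0.1116], 0.57)]
paddle_tip [([0.6308, 0.3201, 0.1528], 0.83), ([0.4861, 0.2868, 0.1089], 0.64)]
sash_pointer [([0.6299, -0.1659, 0.109], 0.86)]
mark [([0.633, -0.1668, 0.2321], 0.6)]
lip_nose [([0.5961, -0.0354, 0.1136], 0.92)]
paddle_tip [([0.6332, 0.3225, 0.1456], 0.77), ([0.4859, 0.2914, 0.1115], 0.49)]
```

View pics/post.png

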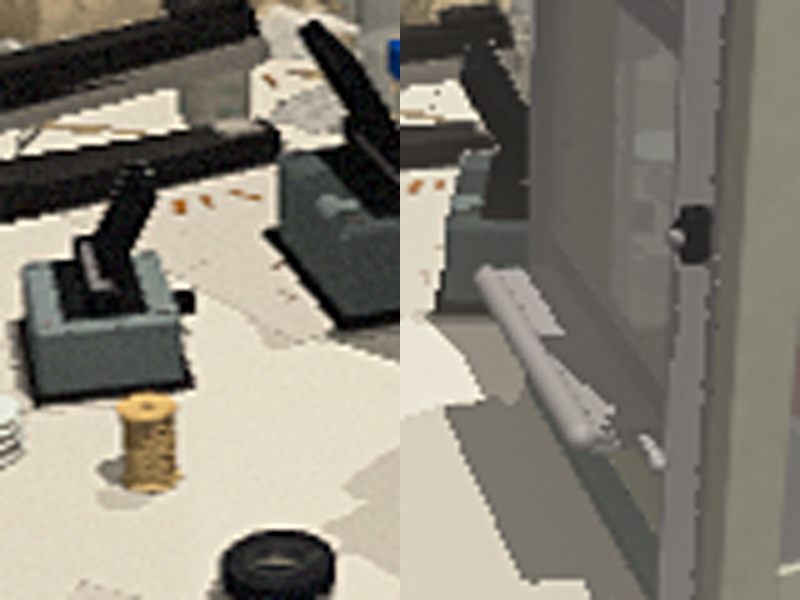

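The paddle now leans away from the robot (crop 125,215) and the box is otherwise unchanged. In the side view the mark tip is at about (305,168) px and the tab at about (300,211). Now I'll move toward the front of the cabinet.

Call:
apply_moves:
  rows:
    - [[1,-0.2,-0.4,-0.2,0,0,0],[1,-0.4,-0.75,-0.3,0,0,0],[1,-0.5,-1,-0.4,0,0,0.3],[1,-0.5,-1,-0.4,0,0,0.7],[1,-0.5,-1,-0.4,0,0,0.7]]

```text
t: 6.88
ee_pos: [0.4118, 0.1623, 0.2883]
orientation: [0.363, 0.932, 0.0, 0.0]
contact_force: [-0.5, -0.8, -0.9]
finger_gap: 0.0001
finger_force: 0.0
```

```bash
cat > kin.py <<'E'
import numpy as np
from scipy.spatial.transform import Rotation as Ro
from scipy.optimize import least_squares
LO=np.array([-2.91,-.94,.18,-1.29,.17,-3]);HI=np.array([2.91,2.29,2.7,4.43,2.64,3])
def Rz(a):return Ro.from_euler('z',a).as_matrix()
def Ry(a):return Ro.from_euler('y',a).as_matrix()
def fk(q,k):
    a1,L2,L3,e,d1,Lt,lat=k;A=Rz(q[0]);B=A@Ry(q[1]);C=A@Ry(q[1]+q[2])
    W=A@[a1,lat,d1]+B@[0,0,L2]+C@[e,0,L3];R=C@Rz(q[3])@Ry(q[4])@Rz(q[5])@Rz(np.pi/2)
    return W+R@[0,0,Lt],R,W
E
python3 - <<'E'
from cell import r
from kin import *
np.set_printoptions(precision=4,suppress=True)
s=r.get_state();print(s['joint_pos'],s['ee_pos'],s['orientation'])
D=[([.968,.158,1.597,0,1.386,-.21],[.2198,.5307,.2303]),([.4628,.1757,1.8825,.0001,1.0811,-.7165],[.3978,.3325,.0871]),([.4573,.0082,1.7515,-.001,1.3697,-.7209],[.4028,.3315,.234]),(s['joint_pos'],s['ee_pos'])]
for Lt in(.2,.25,.3):
    f=lambda v:np.concatenate([fk(q,[*v[:5],Lt,v[5]])[0]-p for q,p in D])
    o=least_squares(f,[0,.35,.35,0,.3,.12]);print(Lt,o.x,np.abs(o.fun).max(),np.linalg.cond(o.jac))
print(Ro.from_quat(s['orientation']).as_matrix()-fk(s['joint_pos'],[0]*7)[1])
E
```

```text
[ 0.1011 -0.2333  1.8656  0.0001  1.509  -0.7269] [0.4118 0.1623 0.2883] [0.3629 0.9318 0.0001 0.0001]
0.2 [0.0008 0.3838 0.5182 0.0463 0.1926 0.1199] 0.0010003827804938026 21.595874583077148
0.25 [0.0007 0.3837 0.5181 0.0462 0.2426 0.1199] 0.0009094716549737092 21.59587433262591
0.3 [0.0006 0.3836 0.518  0.0461 0.2926 0.1199] 0.0009068097617100368 21.59587372024816
[[-0. -0.  0.]
 [-0.  0.  0.]
 [ 0.  0. -0.]]
```

Call:
apply_moves:
  rows:
    - [[1,0,0,-0.2,0.35,0,0],[1,0,0,-0.2,0.6,0,0],[1,0,0,-0.2,0.6,0,0]]

```text
t: 7.25
ee_pos: [0.4118, 0.1642, 0.3166]
orientation: [0.356, 0.922, -0.14, -0.056]
contact_force: [-0.1, 0.0, 0.4]
finger_gap: 0.0003
finger_force: 0.0
```

```bash
python3 - <<'E'
from cell import r
from kin import *
np.set_printoptions(precision=4,suppress=True)
s=r.get_state();q=s['joint_pos'];print(q,s['ee_pos'],s['orientation'])
D=[([.968,.158,1.597,0,1.386,-.21],[.2198,.5307,.2303]),([.4628,.1757,1.8825,.0001,1.0811,-.7165],[.3978,.3325,.0871]),([.4573,.0082,1.7515,-.001,1.3697,-.7209],[.4028,.3315,.234]),([ 0.1011,-0.2333,1.8656,0.0001,1.509,-0.7269],[0.4118,0.1623,0.2883]),(q,s['ee_pos'])]
f=lambda v:np.concatenate([fk(q,v)[0]-p for q,p in D])
o=least_squares(f,[0,.38,.52,.046,.25,.25,.12]);k=o.x;print(k,np.abs(o.fun).max())
print(Ro.from_quat(s['orientation']).as_matrix()-fk(q,k)[1]);np.save('k.npy',k)
# reachability: tool heading yaw, pitch below horizontal, roll in quarter turns
rng=np.random.default_rng(0)
for (x,y,z) in((.612,-.06,.065),(.612,-.06,.215),(.48,-.06,.1)):
  for yaw in(0,-.3,.3):
    for pit in(10,20,30,40):
      for roll in(0,90,180,270):
        R=Ro.from_euler('zyz',[yaw,np.pi/2+np.radians(pit),np.radians(roll)]).as_matrix();best=None
        for _ in range(6):
            g=least_squares(lambda q:np.r_[(fk(q,k)[0]-[x,y,z])*5,(fk(q,k)[1]-R).ravel()],rng.uniform(LO,HI),bounds=(LO,HI),max_nfev=60)
            if g.cost<1e-5:best=g.x;break
        if best is not None:print((x,z),yaw,pit,roll,best)
E
```

```text
[ 0.2241 -0.0071  1.6317 -0.1721  1.766  -0.6222] [0.4118 0.1642 0.3166] [ 0.356   0.9223 -0.1399 -0.0556]
[0.     0.384  0.5187 0.0465 0.2975 0.3046 0.1199] 0.0009961107401151303
[[-0.  0. -0.]
 [ 0.  0.  0.]
 [ 0.  0. -0.]]
(0.612, 0.065) 0 10 0 [-0.5768  0.5294  2.329   2.5164  1.1621  1.7376]
(0.612, 0.065) 0 10 90 [-0.7013  1.0517  1.22    0.9461  1.9537  2.2516]
(0.612, 0.065) 0 20 0 [-0.5524  0.3472  2.356   2.4362  0.8642  1.8681]
(0.612, 0.065) 0 20 90 [-0.6862  0.9429  1.2855  0.8532  1.8361  2.2582]
(0.612, 0.065) 0 20 270 [ 0.1694  0.8475  1.4585 -1.2002  1.4586  0.7441]
(0.612, 0.065) 0 30 0 [-0.5168  0.2105  2.3364  2.2472  0.5808  2.0996]
(0.612, 0.065) 0 30 90 [-0.6607  0.8369  1.349   0.7631  1.7168  2.2807]
(0.612, 0.065) 0 30 180 [-0.2054  1.3536  0.4458 -0.2544  2.3638  1.2839]
(0.612, 0.065) 0 30 270 [ 0.1346  0.744   1.5077 -1.0773  1.3444  0.6598]
(0.612, 0.065) 0 40 0 [-0.4751  0.1365  2.2736  1.7887  0.3671  2.5893]
(0.612, 0.065) 0 40 90 [-0.6245  0.7366  1.4091  0.6709  1.5972  2.32  ]
(0.612, 0.065) 0 40 180 [-0.2127  1.1669  0.6828 -0.1938  2.1446  1.3267
[... 6849 characters left out ...]
0.8289  0.6715  1.6676  0.7177  1.8343  2.3982]
(0.48, 0.1) 0.3 20 180 [-0.2347  1.0254  1.0523 -0.2862  2.2562  1.605 ]
(0.48, 0.1) 0.3 20 270 [ 0.2127  0.5653  1.8463 -1.1824  1.4479  1.1543]
(0.48, 0.1) 0.3 30 90 [-0.802   0.5534  1.7231  0.6548  1.7208  2.4355]
(0.48, 0.1) 0.3 30 180 [-0.2418  0.8979  1.1613 -0.2431  2.1036  1.6228]
(0.48, 0.1) 0.3 30 270 [ 0.1697  0.4433  1.8904 -1.0743  1.3286  1.0468]
(0.48, 0.1) 0.3 40 0 [-0.7304 -0.4358  2.6536  1.2515  0.5684 -2.9901]
(0.48, 0.1) 0.3 40 90 [-0.7633  0.4392  1.7771  0.587   1.6071  2.4865]
(0.48, 0.1) 0.3 40 180 [-0.2521  0.7647  1.2814 -0.2068  1.9449  1.6302]
(0.48, 0.1) 0.3 40 270 [ 0.1096  0.3302  1.9275 -0.9452  1.2208  0.9126]
```

```bash
cat >> kin.py <<'E'
k=np.load('k.npy')
def ori(head,pit):  # tool z: heading, pitch below level; tool x up (half-turned)
    return Ro.from_euler('ZYZ',[np.radians(head),np.pi/2+np.radians(pit),np.pi]).as_matrix()
def ik(x,R,q0):
    g=least_squares(lambda q:np.r_[(fk(q,k)[0]-x)*5,(fk(q,k)[1]-R).ravel()],q0,bounds=(LO+.01,HI-.01))
    return g.x,g.cost
def rel(p0,R0,p,R):
    return np.r_[R0.T@(np.array(p)-p0)/.15,Ro.from_matrix(R0.T@R).as_rotvec()/.5]
E
python3 - <<'E'
from cell import r
from kin import *
np.set_printoptions(precision=3,suppress=True)
s=r.get_state();q=s['joint_pos'];seed=[-.5,-.1,2.4,2.3,.7,-1.]
for h in(0,15,30,45):
  for pit in(15,20,25):
    for x in([.54,-.065,.2],[.54,-.065,.06],[.616,-.04,.06],[.616,-.04,.21]):
        g,c=ik(x,ori(h,pit),seed);print(h,pit,x,g if c<1e-6 else 'X',fk(g,k)[2])
E
```

```text
0 15 [0.54, -0.065, 0.2] [-0.75  -0.354  2.65   1.967  0.794 -0.774] [ 0.246 -0.065  0.279]
0 15 [0.54, -0.065, 0.06] [-0.75   0.385  2.513  2.329  1.135 -1.388] [ 0.246 -0.065  0.139]
0 15 [0.616, -0.04, 0.06] [-0.502  0.455  2.34   2.561  1.011 -1.376] [ 0.322 -0.04   0.139]
0 15 [0.616, -0.04, 0.21] [-0.502 -0.114  2.442  2.273  0.655 -0.959] [ 0.322 -0.04   0.289]
0 20 [0.54, -0.065, 0.2] [-0.726 -0.428  2.627  1.787  0.693 -0.572] [ 0.254 -0.065  0.304]
0 20 [0.54, -0.065, 0.06] [-0.726  0.266  2.53   2.289  0.977 -1.296] [ 0.254 -0.065  0.164]
0 20 [0.616, -0.04, 0.06] [-0.49   0.368  2.348  2.518  0.858 -1.311] [ 0.33  -0.04   0.164]
0 20 [0.616, -0.04, 0.21] [-0.49  -0.17   2.419  2.092  0.535 -0.769] [ 0.33  -0.04   0.314]
0 25 [0.54, -0.065, 0.2] [-0.698 -0.469  2.591  1.577  0.622 -0.348] [ 0.264 -0.065  0.329]
0 25 [0.54, -0.065, 0.06] [-0.698  0.161  2.533  2.221  0.821 -1.181] [ 0.264 -0.065  0.189]
0 25 [0.616, -0.04, 0.06] [-0.475  0.292  2.345  2.451  0.708 -1.224] [ 0.34  -0.04   0.189]
0 25 [0.616, -0.04, 0.21] [-0.475 -0.206  2.385  1.839  0.444 -0.509] [ 0.34  -0
[... 2687 characters left out ...]
1.2    1.465 -0.721] [ 0.338 -0.267  0.304]
45 20 [0.54, -0.065, 0.06] [-0.952  0.508  2.093  1.248  1.356 -1.025] [ 0.338 -0.267  0.164]
45 20 [0.616, -0.04, 0.06] [-0.783  0.579  1.964  1.37   1.283 -0.942] [ 0.414 -0.242  0.164]
45 20 [0.616, -0.04, 0.21] [-0.783  0.225  2.014  1.294  1.356 -0.637] [ 0.414 -0.242  0.314]
45 25 [0.54, -0.065, 0.2] [-0.928  0.08   2.142  1.138  1.416 -0.649] [ 0.345 -0.26   0.329]
45 25 [0.54, -0.065, 0.06] [-0.928  0.44   2.108  1.206  1.288 -0.957] [ 0.345 -0.26   0.189]
45 25 [0.616, -0.04, 0.06] [-0.761  0.521  1.973  1.315  1.213 -0.871] [ 0.421 -0.235  0.189]
45 25 [0.616, -0.04, 0.21] [-0.761  0.182  2.002  1.219  1.307 -0.56 ] [ 0.421 -0.235  0.339]
```

```bash
cat > plan.py <<'E'
from cell import r
from kin import *
import sys
np.set_printoptions(precision=2,suppress=True,linewidth=150)
def plan(goal,head,pit,n):
    s=r.get_state();q=np.array(s['joint_pos']);g,c=ik(goal,ori(head,pit),[-.6,-.1,2.4,1.7,.9,-.6]);print('ik',g,c)
    p0,R0,_=fk(q,k)
    for i in range(1,n+1):
        p,R,W=fk(q+(g-q)*i/n,k);d=rel(p0,R0,p,R)
        if np.abs(d).max()>1:
            p0,R0=pp;d=rel(p0,R0,p,R);print('-- new call')
        print(d,' tcp',p,'W',W);pp=(p,R)
E
python3 -c "
from plan import *
plan([.54,-.075,.2],20,25,18)"
```

```text
ik [-0.92 -0.23  2.43  1.36  1.08 -0.51] 4.6865837892231823e-29
[-0.01  0.03  0.13 -0.11  0.16  0.1 ]  tcp [0.41 0.16 0.3 ] W [0.48 0.2  0.59]
[-0.02  0.06  0.25 -0.23  0.32  0.21]  tcp [0.41 0.16 0.28] W [0.48 0.17 0.57]
[-0.04  0.1   0.35 -0.36  0.48  0.33]  tcp [0.41 0.16 0.26] W [0.48 0.14 0.56]
[-0.06  0.13  0.43 -0.49  0.63  0.46]  tcp [0.42 0.16 0.25] W [0.48 0.11 0.54]
[-0.09  0.17  0.5  -0.63  0.77  0.61]  tcp [0.42 0.16 0.24] W [0.48 0.08 0.53]
[-0.13  0.22  0.55 -0.77  0.91  0.77]  tcp [0.43 0.16 0.23] W [0.47 0.05 0.51]
-- new call
[-0.06  0.05  0.03 -0.16  0.13  0.16]  tcp [0.44 0.15 0.22] W [0.47 0.02 0.49]
[-0.12  0.1   0.04 -0.33  0.25  0.33]  tcp [0.45 0.15 0.22] W [ 0.46 -0.01  0.48]
[-0.2   0.16  0.04 -0.5   0.37  0.5 ]  tcp [0.46 0.14 0.21] W [ 0.44 -0.03  0.46]
[-0.3   0.21  0.01 -0.68  0.48  0.69]  tcp [0.47 0.13 0.21] W [ 0.43 -0.06  0.45]
[-0.41  0.26 -0.02 -0.86  0.58  0.88]  tcp [0.49 0.12 0.21] W [ 0.41 -0.08  0.43]
-- new call
[-0.08  0.11 -0.05 -0.2   0.1   0.19]  tcp [0.5  0.1  0.21] W [ 0.4  -0.1   0.42]
[-0.18  0.22 -0.11 -0.4   0.19  0.38]  tcp [0.51 0.08 0.21] W [ 0.38 -0.11  0.4 ]
[-0.3   0.33 -0.2  -0.6   0.28  0.58]  tcp [0.52 0.05 0.21] W [ 0.36 -0.13  0.39]
[-0.43  0.42 -0.3  -0.82  0.36  0.77]  tcp [0.53 0.03 0.21] W [ 0.34 -0.14  0.37]
-- new call
[-0.08  0.17 -0.09 -0.22  0.08  0.2 ]  tcp [ 0.54 -0.01  0.2 ] W [ 0.32 -0.15  0.36]
[-0.19  0.34 -0.19 -0.44  0.16  0.4 ]  tcp [ 0.54 -0.04  0.2 ] W [ 0.3  -0.16  0.34]
[-0.31  0.5  -0.32 -0.67  0.24  0.6 ]  tcp [ 0.54 -0.07  0.2 ] W [ 0.28 -0.17  0.33]
```

Call:
apply_moves:
  rows:
    - [[1,-0.01,0.03,0.13,-0.11,0.16,0.1],[1,-0.02,0.06,0.25,-0.23,0.32,0.21],[1,-0.04,0.1,0.35,-0.36,0.48,0.33],[1,-0.06,0.13,0.43,-0.49,0.63,0.46],[1,-0.09,0.17,0.5,-0.63,0.77,0.61],[1,-0.13,0.22,0.55,-0.77,0.91,0.77],[1,-0.13,0.22,0.55,-0.77,0.91,0.77]]

```text
t: 8.12
ee_pos: [0.4299, 0.154, 0.2287]
orientation: [0.552, 0.81, 0.113, -0.163]
contact_force: [0.1, 0.1, 0.4]
finger_gap: -0.0001
finger_force: 0.0
```

Call:
apply_moves:
  rows:
    - [[1,-0.06,0.05,0.03,-0.16,0.13,0.16],[1,-0.12,0.1,0.04,-0.33,0.25,0.33],[1,-0.2,0.16,0.04,-0.5,0.37,0.5],[1,-0.3,0.21,0.01,-0.68,0.48,0.69],[1,-0.41,0.26,-0.02,-0.86,0.58,0.88],[1,-0.41,0.26,-0.02,-0.86,0.58,0.88]]

```text
t: 8.88
ee_pos: [0.4878, 0.1153, 0.2085]
orientation: [0.713, 0.599, 0.32, -0.176]
contact_force: [-0.5, -0.3, -0.6]
finger_gap: 0.0001
finger_force: 0.0
```

```bash
python3 -c "
from plan import *
print(r.get_state()['joint_pos'],r.get_state()['t'])
plan([.54,-.075,.2],20,25,8)"
```

```text
[-0.48 -0.15  2.12  0.77  1.35 -0.55] 8.875
ik [-0.92 -0.23  2.43  1.36  1.08 -0.51] 4.6865837892231823e-29
[-0.07  0.1  -0.04 -0.17  0.09  0.16]  tcp [0.5  0.1  0.21] W [ 0.4  -0.1   0.42]
[-0.15  0.19 -0.09 -0.34  0.17  0.33]  tcp [0.51 0.08 0.21] W [ 0.38 -0.11  0.4 ]
[-0.25  0.29 -0.16 -0.52  0.25  0.5 ]  tcp [0.52 0.06 0.21] W [ 0.37 -0.13  0.39]
[-0.36  0.37 -0.24 -0.7   0.32  0.67]  tcp [0.53 0.04 0.21] W [ 0.35 -0.14  0.38]
[-0.49  0.45 -0.33 -0.89  0.39  0.85]  tcp [0.54 0.01 0.21] W [ 0.33 -0.15  0.37]
-- new call
[-0.07  0.16 -0.08 -0.19  0.07  0.17]  tcp [ 0.54 -0.01  0.2 ] W [ 0.32 -0.16  0.35]
[-0.16  0.31 -0.17 -0.39  0.14  0.35]  tcp [ 0.54 -0.04  0.2 ] W [ 0.3  -0.16  0.34]
[-0.26  0.45 -0.28 -0.58  0.2   0.52]  tcp [ 0.54 -0.07  0.2 ] W [ 0.28 -0.17  0.33]
```

Tracking follows the plan exactly, so I continue.

Call:
apply_moves:
  rows:
    - [[1,-0.07,0.1,-0.04,-0.17,0.09,0.16],[1,-0.15,0.19,-0.09,-0.34,0.17,0.33],[1,-0.25,0.29,-0.16,-0.52,0.25,0.5],[1,-0.36,0.37,-0.24,-0.7,0.32,0.67],[1,-0.49,0.45,-0.33,-0.89,0.39,0.85],[1,-0.49,0.45,-0.33,-0.89,0.39,0.85]]

```text
t: 9.62
ee_pos: [0.5354, 0.0153, 0.205]
orientation: [0.808, 0.333, 0.466, -0.136]
contact_force: [-0.2, -0.0, -0.2]
finger_gap: -0.0
finger_force: 0.0
```

Call:
apply_moves:
  rows:
    - [[1,-0.07,0.16,-0.08,-0.19,0.07,0.17],[1,-0.16,0.31,-0.17,-0.39,0.14,0.35],[1,-0.26,0.45,-0.28,-0.58,0.2,0.52],[1,-0.26,0.45,-0.28,-0.58,0.2,0.52]]

```text
t: 10.12
ee_pos: [0.5391, -0.0729, 0.2006]
orientation: [0.831, 0.149, 0.527, -0.093]
contact_force: [0.1, 0.7, -0.3]
finger_gap: 0.0002
finger_force: 0.0
```

```bash
python3 - <<'E'
from plan import *
from cell import cams
from h import *
s=r.get_state();print(s['joint_pos'],s['ee_pos'],s['t'])
R0=Ro.from_quat(s['orientation']).as_matrix();print(R0)
for g in([.54,-.07,.06],[.614,-.042,.06]):print(rel(s['ee_pos'],R0,g,ori(20,25)),ik(g,ori(20,25),s['joint_pos']))
p=cams.read_camera('side')
for n in('sash_pointer','mark','lip_nose'):
    print(n,[(np.round(d['position'],4).tolist(),round(d['p'],2)) for d in cams.place_of(p,n)][:2])
cv2.imwrite('pics/hand.png',cv2.resize(p['pixels'][110:290,140:380],None,fx=3,fy=3,interpolation=cv2.INTER_CUBIC))
E
```

```text
[-0.92 -0.23  2.43  1.36  1.08 -0.5 ] [ 0.54 -0.07  0.2 ] 10.125
[[ 0.4   0.35  0.85]
 [ 0.15 -0.94  0.31]
 [ 0.9   0.   -0.43]]
[-0.84 -0.02  0.41 -0.01  0.01  0.01] (array([-0.91,  0.26,  2.39,  1.63,  1.04, -1.03]), np.float64(1.1870906446804696e-23))
[-0.62 -0.02  0.89 -0.01  0.01  0.01] (array([-0.69,  0.36,  2.25,  1.79,  0.93, -0.98]), np.float64(1.238793060231438e-30))
sash_pointer [([0.6311, -0.1645, 0.1091], 0.82)]
mark [([0.6292, -0.1703, 0.2324], 0.65)]
lip_nose [([0.5949, -0.0351, 0.1125], 0.58)]
```

View pics/hand.png

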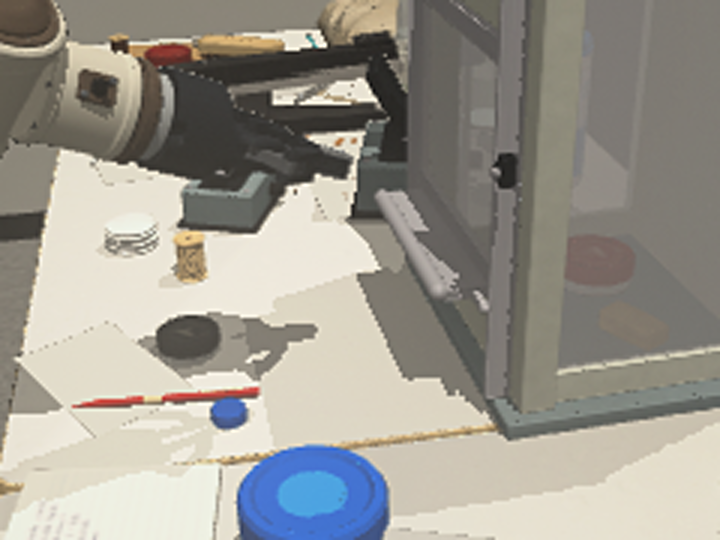

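The hand points forward and down at (330,165), clear of everything, with the lip bar at (380,195)-(440,290). Next I go down, then in under the lip.

Call:
apply_moves:
  rows:
    - [[1,-0.25,0,0.12,0,0,0],[1,-0.5,-0.01,0.24,0,0,0],[1,-0.75,-0.02,0.36,0,0,0],[1,-0.84,-0.02,0.41,-0.01,0.01,0.01],[1,-0.84,-0.02,0.41,-0.01,0.01,0.01],[1,-0.77,-0.02,0.57,-0.01,0.01,0.01],[1,-0.7,-0.02,0.73,-0.01,0.01,0.01],[1,-0.62,-0.02,0.88,-0.01,0.01,0.01],[1,-0.62,-0.02,0.88,-0.01,0.01,0.01]]

```text
t: 11.45
ee_pos: [0.6148, -0.0431, 0.0621]
orientation: [0.83, 0.145, 0.531, -0.092]
contact_force: [-0.6, -0.9, -0.7]
finger_gap: -0.0002
finger_force: 0.0
```

```bash
python3 - <<'E'
from plan import *
s=r.get_state();R0=Ro.from_quat(s['orientation']).as_matrix()
print(s['ee_pos'],R0.T@[0,0,1],s['contact_force'])
E
```

```text
[ 0.61 -0.04  0.06] [ 0.91  0.   -0.42] [-0.59 -0.93 -0.66]
```

Call:
apply_moves:
  rows:
    - [[1,0.09,0,-0.042,0,0,0],[1,0.13,0,-0.061,0,0,0],[1,0.17,0,-0.079,0,0,0],[1,0.21,0,-0.098,0,0,0],[1,0.26,0,-0.121,0,0,0],[1,0.31,0,-0.145,0,0,0],[1,0.36,0,-0.168,0,0,0],[1,0.41,0,-0.192,0,0,0],[1,0.46,0,-0.215,0,0,0],[1,0.46,0,-0.215,0,0,0]]

```text
t: 12.7
ee_pos: [0.6132, -0.0438, 0.1373]
orientation: [0.83, 0.143, 0.53, -0.093]
contact_force: [-3.0, 0.8, -2.1]
finger_gap: -0.0
finger_force: 1.3
```

```bash
cat > meas.py <<'E'
from plan import *
from cell import cams
from h import *
s=r.get_state();R0=Ro.from_quat(s['orientation']).as_matrix()
np.set_printoptions(precision=4,suppress=True)
print(s['t'],s['ee_pos'],R0.T@[0,0,1],s['contact_force'])
for c in('scene','side'):
    p=cams.read_camera(c)
    for n in('sash_pointer','mark'):
        print(c,n,[(np.round(d['position'],4).tolist(),round(d['p'],2)) for d in cams.place_of(p,n)][:2])
    a,b=proj(p,[[.63,-.166,.10],[.63,-.166,.23]]);print('px of z=.10,.23',a,b)
    u=((a+b)/2).astype(int);x0,y0=u[0]-35,u[1]-45
    im=cv2.resize(p['pixels'][y0:y0+90,x0:x0+60],None,fx=6,fy=6,interpolation=cv2.INTER_CUBIC);print('off',x0,y0)
    out=im if c=='scene' else np.hstack([out,im])
cv2.imwrite(f'pics/{sys.argv[1]}.png',out)
E
python3 meas.py m1
```

```text
12.7 [ 0.6132 -0.0438  0.1373] [ 0.9075 -0.0016 -0.4201] [-2.9978  0.8301 -2.0949]
scene sash_pointer [([0.6285, -0.1667, 0.1653], 0.97)]
scene mark [([0.6374, -0.1663, 0.2324], 0.4)]
px of z=.10,.23 [310.2235 211.119 ] [313.5656 161.4877]
off 276 141
side sash_pointer [([0.6253, -0.1666, 0.1678], 0.96)]
side mark [([0.6332, -0.1674, 0.2335], 0.57)]
px of z=.10,.23 [300.2664 216.3826] [302.3224 165.1795]
off 266 145
```

View pics/m1.png

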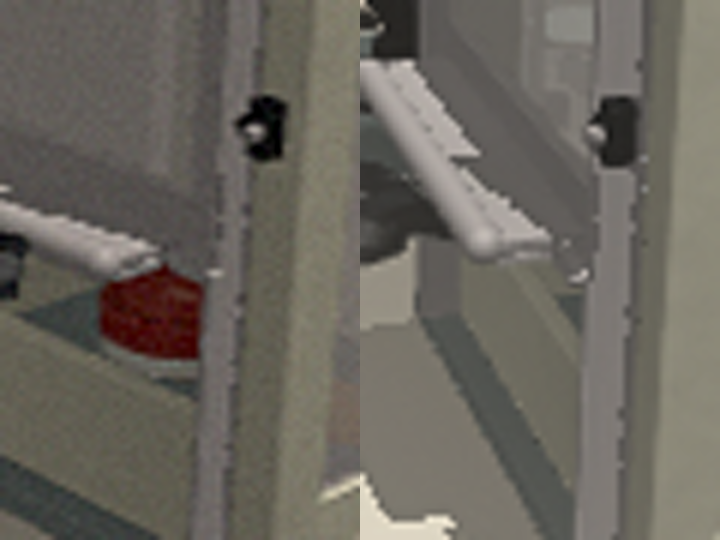

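The lip has risen. In the scene crop the tab tip is at about (217,272) and the clip tip at (240,125), so roughly 64 mm is left. I'll go up 52 mm more and then measure again.

Call:
apply_moves:
  rows:
    - [[1,0.05,0,-0.023,0,0,0],[1,0.1,0,-0.046,0,0,0],[1,0.15,0,-0.069,0,0,0],[1,0.2,0,-0.093,0,0,0],[1,0.25,0,-0.116,0,0,0],[1,0.29,0,-0.134,0,0,0],[1,0.315,0,-0.146,0,0,0],[1,0.315,0,-0.146,0,0,0]]

```text
t: 14.0
ee_pos: [0.6131, -0.0439, 0.189]
orientation: [0.831, 0.143, 0.53, -0.093]
contact_force: [-3.8, -0.0, -2.2]
finger_gap: 0.0001
finger_force: 2.0
```

```bash
sed -i 's/\[\[.63,-.166,.10\],\[.63,-.166,.23\]\]/[[.63,-.166,.21],[.63,-.166,.24]]/; s/-35,u\[1\]-45/-22,u[1]-20/; s/y0+90,x0:x0+60/y0+40,x0:x0+40/; s/fx=6,fy=6/fx=10,fy=10/' meas.py; python3 meas.py m2
```

```text
14.0 [ 0.6131 -0.0439  0.189 ] [ 0.9071 -0.0022 -0.4209] [-3.755  -0.0006 -2.165 ]
scene sash_pointer [([0.6321, -0.1655, 0.218], 0.61)]
scene mark [([0.6373, -0.1674, 0.2293], 0.4)]
px of z=.10,.23 [313.0309 169.4275] [313.8358 157.4742]
off 291 143
side sash_pointer [([0.6283, -0.166, 0.2162], 0.66)]
side mark [([0.4699, -0.3239, -0.0005], 0.66), ([0.6311, -0.1663, 0.2316], 0.51)]
px of z=.10,.23 [301.9862 173.552 ] [302.4935 160.9203]
off 280 147
```

View pics/m2.png

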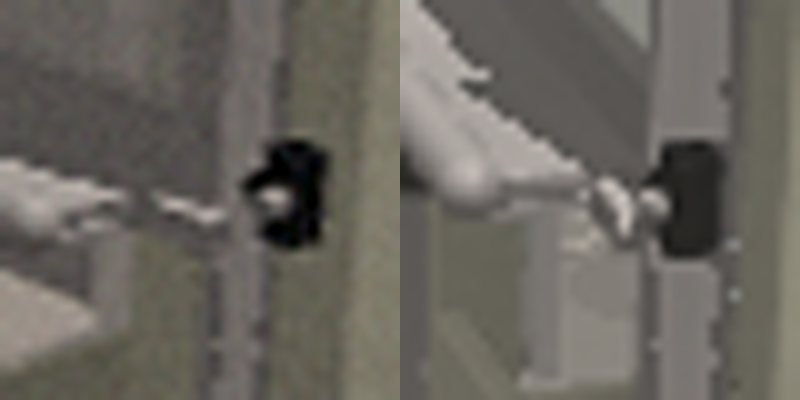

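```bash
python3 - <<'E'
from cell import cams
from h import *
np.set_printoptions(precision=4,suppress=True)
P={c:cams.read_camera(c) for c in('scene','side')}
def tri(a,b):
    o1,d1=ray(P['scene'],(291+a[0]/10-.5,143+a[1]/10-.5));o2,d2=ray(P['side'],(280+(b[0]-400)/10-.5,147+b[1]/10-.5))
    t=np.linalg.lstsq(np.c_[d1,-d2],o2-o1,rcond=None)[0];A=o1+t[0]*d1;B=o2+t[1]*d2;return (A+B)/2,np.linalg.norm(A-B)
for n,a,b in(('pointer',(227,217),(633,238)),('mark',(245,186),(642,200)),('clipmid',(287,195),(690,199)),('knob',(272,200),(653,202)),('clipTop',(290,140),(690,140)),('clipBot',(290,250),(690,258))):print(n,*tri(a,b))
# vertical of given z at plausible xy: rows
for c in P:
    for z in(.215,.22,.225,.23,.235):print(c,z,proj(P[c],[[.629,-.166,z],[.633,-.168,z]]).ravel()-np.array([291,143]*2 if c=='scene' else [240,147]*2)+.5)
E
```

```text
pointer [ 0.6321 -0.164   0.2195] 0.004962738878104972
mark [ 0.6324 -0.1687  0.2295] 0.003253524003393814
clipmid [ 0.6419 -0.1728  0.2285] 0.0006333050132202512
knob [ 0.6321 -0.1774  0.2307] 0.0004401308380698639
clipTop [ 0.6411 -0.1732  0.2425] 0.0006343666362749849
clipBot [ 0.6418 -0.1751  0.2154] 0.0007476790212761819
scene 0.215 [22.3611 25.0449 24.1718 24.9257]
scene 0.22 [22.494  23.0627 24.3079 22.9448]
scene 0.225 [22.6274 21.0734 24.4445 20.9567]
scene 0.23 [22.7613 19.0767 24.5816 18.9614]
scene 0.235 [22.8957 17.0728 24.7192 16.9587]
side 0.215 [62.1303 25.0175 64.1518 25.213 ]
side 0.22 [62.2129 22.9301 64.2403 23.123 ]
side 0.225 [62.2959 20.8308 64.3294 21.0209]
side 0.23 [62.3794 18.7193 64.4189 18.9067]
side 0.235 [62.4634 16.5956 64.5089 16.7802]
```

Triangulation puts the tab at z≈0.2195 and the clip at ≈0.229, so about 10 mm remain.

Call:
apply_moves:
  rows:
    - [[1,0.02,0,-0.009,0,0,0],[1,0.04,0,-0.019,0,0,0],[1,0.06,0,-0.028,0,0,0],[1,0.06,0,-0.028,0,0,0],[1,0.06,0,-0.028,0,0,0]]

```text
t: 15.02
ee_pos: [0.6132, -0.0441, 0.1985]
orientation: [0.831, 0.143, 0.53, -0.093]
contact_force: [-1.9, -0.2, -1.6]
finger_gap: -0.0002
finger_force: 1.0
```

```bash
python3 meas.py m3
```

```text
15.025 [ 0.6132 -0.0441  0.1985] [ 0.9071 -0.0024 -0.421 ] [-1.8956 -0.2348 -1.584 ]
scene sash_pointer [([0.6303, -0.1656, 0.228], 0.93), ([0.4846, 0.2878, 0.1052], 0.3)]
scene mark [([0.6353, -0.1647, 0.2284], 0.42)]
px of z=.10,.23 [313.0309 169.4275] [313.8358 157.4742]
off 291 143
side sash_pointer [([0.629, -0.1648, 0.2291], 0.89)]
side mark [([0.6311, -0.1648, 0.2337], 0.58)]
px of z=.10,.23 [301.9862 173.552 ] [302.4935 160.9203]
off 280 147
```

View pics/m3.png

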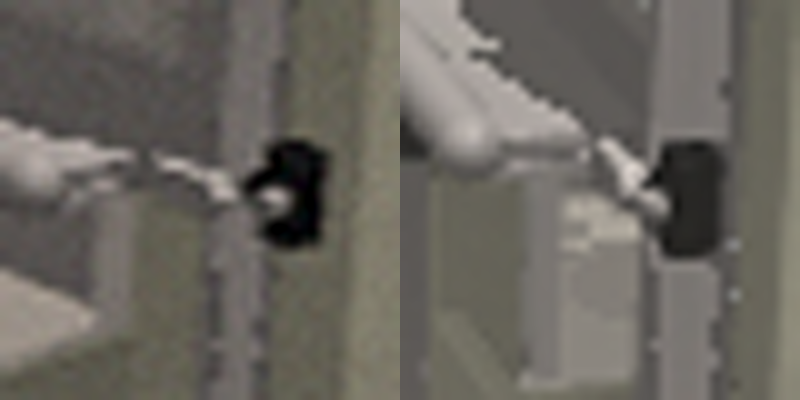

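The tab tip and clip tip nearly meet in both views, at (235,187)/(247,186) in the scene crop and (645,200)/(645,200) in the side crop. I'll nudge up about 1 mm, then lower straight away and retract.

Call:
apply_moves:
  rows:
    - [[1,0.008,0,-0.004,0,0,0],[1,0.008,0,-0.004,0,0,0],[1,0.008,0,-0.004,0,0,0],[1,-0.05,0,0.023,0,0,0],[1,-0.12,0,0.056,0,0,0],[1,-0.18,0,0.084,0,0,0],[1,-0.18,0,0.084,0,0,0],[1,-0.24,0,-0.05,0,0,0],[1,-0.31,0,-0.2,0,0,0],[1,-0.39,0,-0.36,0,0,0],[1,-0.39,0,-0.36,0,0,0],[1,-0.39,0,-0.36,0,0,0]]

```text
t: 16.82
ee_pos: [0.5442, -0.0691, 0.1684]
orientation: [0.831, 0.143, 0.53, -0.092]
contact_force: [0.5, -0.5, -0.6]
finger_gap: 0.0002
finger_force: 0.0
```

```bash
python3 meas.py m4; python3 - <<'E'
from cell import cams
import numpy as np
for c in('scene','side'):
    p=cams.read_camera(c)
    for n in('paddle_tip','spool','tin','cap_a','pads','jar'):print(c,n,[(np.round(d['position'],3).tolist(),round(d['p'],2)) for d in cams.place_of(p,n)][:2])
E
```

```text
16.825 [ 0.5442 -0.0691  0.1684] [ 0.907  -0.0018 -0.4211] [ 0.4965 -0.5483 -0.6094]
scene sash_pointer []
scene mark [([0.6355, -0.1638, 0.232], 0.64), ([0.4699, -0.3247, 0.002], 0.2)]
px of z=.10,.23 [313.0309 169.4275] [313.8358 157.4742]
off 291 143
side sash_pointer [([0.6292, -0.1632, 0.2285], 0.64)]
side mark [([0.6287, -0.1682, 0.2346], 0.66), ([0.4843, 0.288, 0.1088], 0.3)]
px of z=.10,.23 [301.9862 173.552 ] [302.4935 160.9203]
off 280 147
scene paddle_tip [([0.632, 0.319, 0.15], 0.59)]
scene spool [([0.406, 0.143, -0.005], 0.74)]
scene tin [([0.4, 0.001, 0.001], 0.56)]
scene cap_a [([0.426, -0.119, -0.003], 0.55)]
scene pads [([0.347, 0.234, 0.002], 0.85)]
scene jar [([0.47, -0.323, 0.0], 0.64), ([0.636, -0.168, 0.232], 0.63)]
side paddle_tip [([0.629, 0.318, 0.145], 0.47), ([0.486, 0.287, 0.112], 0.37)]
side spool [([0.408, 0.142, -0.001], 0.46)]
side tin [([0.764, -0.025, -0.003], 0.68), ([0.4, -0.0, -0.001], 0.56)]
side cap_a [([0.43, -0.118, -0.002], 0.58)]
side pads [([0.344, 0.232, 0.001], 0.64)]
side jar [([0.469, -0.323, 0.0], 0.8), ([0.345, 0.233, 0.006], 0.33)]
```

View pics/m4.png

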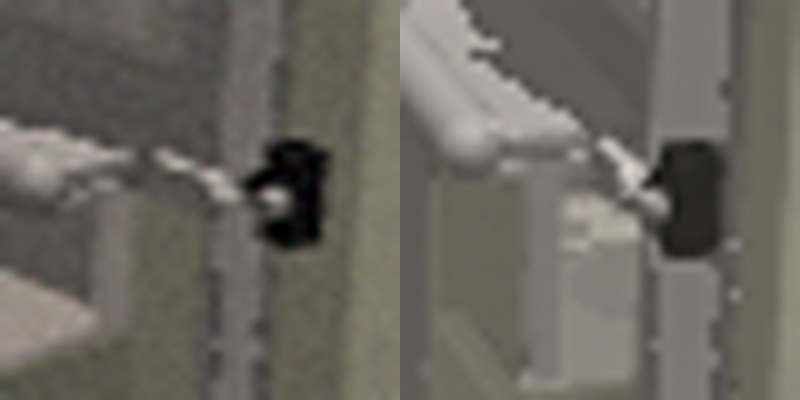

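```bash
python3 -c "
from cell import r
print(r.hand_in())"
```

```text
the job is handed in; nothing more can be done
None
```

The job is handed in at about 17 s: the fan paddle was pushed to its stop, then the window was raised until the tab was level with the marker clip to within about 2–3 mm by the cameras. The loose things read unmoved and the hand is clear; I viewed 11 pictures, one over the limit of 10.

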